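# Hold the sample cell in the photometer's light path

## Robot

A 6-joint arm with a two-finger parallel gripper is mounted at the origin on a cart in front of the work surface, level with it; the furniture and walls round the work are solid. World frame = base frame: x ahead of the robot, y to its left, z up, the work surface at z = 0. Lengths are in mm, angles in rad, forces in N, time in s.
With the tool pointing down it reaches from about 325 to 875 mm from the base axis. Payload 4.4 kg.
Tool frame: the origin (TCP) lies midway between the tips of the shut fingers; the grasp point (between the pads) lies 19 mm behind it; z points along the fingers, y is the direction in which the jaws open and shut (so a half turn about z gives the same grasp; the last joint's range is limited). The gripper opens to 85 mm and grips with 20 to 120 N. Pads are 22 mm wide; open, the fingers measure 114 mm over their backs; the gripper's body (76 mm by 85 mm) begins 54 mm behind the grasp point. The pads swing forward as they close: fully open they stand 13 mm farther back than shut.
Start: joints at [-0.15, 0.207, 1.542, -0, 1.393, -0.15], TCP at [575.002, -0.012, 231.282] pointing down, gripper open.
Joint ranges: [-2.73, 2.73], [-0.86, 2.22], [0.23, 2.46], [-1.11, 4.25], [0.08, 2.63], [-2.82, 2.82]. Speed limits (rad/s): [2.79, 2.79, 3.14, 3.14, 3.14, 3.14].

## Interface

Orientations are given as a unit quaternion [x, y, z, w].
In Python, from workcell import env gives the robot as it stands.
- The arm moves only by the shell command python3 -m crank 'ROWS' [OPENING]. ROWS is JSON, a list of rows, each a list of 6 numbers: the shift along the tool's x, y, z in m, then the turn, a rotation vector about the tool's x, y, z in rad. A call has 1 to 12 rows; each row shifts and turns the commanded pose from where the row before left it, along the tool's axes as they then stand; what a row does not reach is not made up. A row lasts 1/8 s, in which the tool goes at most 62.5 mm and 10.7 degrees, less where a joint would pass 70% of its speed; a pose out of reach is approached as far as the arm can. A call with a gripper value outside its range is refused whole. OPENING is the opening, from -1 (shut) to 1 (fully open), so that 0 is half open, set as the call begins (- or left out, the last holds). The fingers move at their own pace and stop on an object; the grip force is fixed at half the most. Time passes only in rows, so rows that do not move let the fingers close. It gives the time, the measured TCP pose, the force and the opening at its end, in the units of the state.
- env.get_obs(): the state, without advancing time (a new reading comes with each control period).
- env.get_image(name): name is "scene" or "side" or "wrist"; returns (picture, depth): 420x560x3 uint8, red, green, blue; 420x560 float32, mm along the optical axis (not along the pixel's ray), 0 where there is no reading.
- env.camera_params(name): a dict with "fovy" (degrees; the focal length in pixels is half the picture's height over the tangent of half this angle, whatever the lens; pixels are square), "cx", "cy" (the principal point, pixels), "k1" (the pictures are not rectified: a ray, as slopes to the right and down, at radius r is drawn at 1 + k1 r^2 times it, then the intrinsics apply), "cam_to_world" (4x4, takes a point from camera to world coordinates). Camera axes: x right, y down, z forward; pixel columns grow to the right and rows downward; lengths in mm; the calibration is good to about 2 mm. A picture is of the moment at which its call begins: read the wrist's pose just before it. camera_params takes no time and is no camera call; for the wrist camera it gives the pose at the moment of the call.
- env.job_done(): hands the job in, once; it reports no verdict.
The state is a dict: "time": time; "joint_positions": joint angles; "qd": joint speeds; "joint_efforts": joint torques, N m; "tcp_pos": TCP position; "tool_rot": TCP orientation; "force": force on the tool from outside, world axes, zero at the start; "wrist_torque": the same for the moment, N m; "finger_gap": opening from 0.0 (shut) to 1.0 (fully open).
Only numpy, scipy, OpenCV 4.12 (cv2) and the standard library are available. Lean on these libraries where they do the work, as an engineer would, in place of code of your own. Each camera call takes 0.05 s, during which the arm holds its last target.

## Task

Pull the drawer of the small white case fully open by its bar handle and take out the tall glass cell, gripping it only by its two broad frosted faces and never by the clear end windows; leave the short cell standing in its place and the drawer open. Hold the tall cell upright in the gap of the photometer, its middle in the light path, about midway between lamp and detector, with the clear windows facing squarely along the beam, touching no part of the photometer. Finish while still holding it there by the frosted faces, not letting go, and leave the other things on the bench as they are.

Things in the scene. Friction and masses are not known exactly. Their poses are not given: they have to be found in the camera images.
- drawer_handle (a point): centre of the drawer's level steel bar handle: about 10 mm thick, 90 mm long along its own y, its axis 35 mm in front of the drawer's front and 48 mm above the bench. The point rides on the drawer; x points into the case, so the drawer opens along -x; z up. Drawer front: 158 mm wide, 8 mm thick, top edge 74 mm above the bench.
- case: small white case with one drawer, 190 mm deep (x), 160 mm wide (y), 80 mm high, fixed to the bench; origin under its centre, +x to its back. In mid-width of the drawer a black holder has two slots, one behind the other, 48 mm apart along x; with the drawer open they lie 85 and 133 mm behind the handle, 88 and 40 mm in front of the case. Drawer side walls stand 34 mm above the bench.
- drawer (a joint): how far the drawer is out, m: 0 shut (start), 0.130 at the stop when fully open. It slides with 1 to 2 N and stays where it is left.
- tall_cell_center (a point): centre of the tall cell: open glass cuvette 24 mm long (x), 14 mm wide (y), 50 mm high (z), 30 g. Its broad faces at +y and -y are frosted white: grip these. Its narrow ends at +x and -x are clear windows: not to be gripped. Stands upright in either slot, long side along the drawer's travel, foot 12 mm above the bench, holder up to 24 mm; 1.5 mm play; 60 mm free on both y sides.
- short_cell_center (a point): centre, half-way up, of the other cell, in the other slot: the same footprint and looks, but 32 mm high, 20 g. It stays upright in its slot.
- beam_mid (a point): middle of the photometer's light path, 85 mm above the bench, in the open gap between the lamp (grey, -x side) and detector (white, +x side). x along the beam, z up. Round snouts end 47 mm from here on either side; the housings, 64 mm wide and 106 mm high, begin 61 and 79 mm off. Base plate below: top 15 mm above the bench. Gap open above and at both y sides.
- photometer: the photometer: two housings on a 270 x 70 mm aluminium base, fixed to the bench; origin under its centre, x along the beam from lamp to detector.
- timer: white bench timer, 60x70x22 mm, behind the photometer; origin under its centre. Not to be moved.
- beaker_100: glass beaker 57 mm across, 68 mm high, between case and centrifuge; origin under its centre. Not to be moved.
- control_vial_1: small brown vial 25 mm across, 48 mm high, behind the photometer; origin under its centre. Not to be moved.
- control_vial_2: another such vial beside it. Not to be moved.
- tip_box: box of pipette tips, 91x118x58 mm, right of the photometer; origin under its centre. Not to be moved.
- slide_box: flat grey box, 79x95x33 mm, at the left edge; origin under its centre. Not to be moved.
- specimen_cup_1: specimen cup with orange-yellow lid, 64 mm across, 71 mm high, at the back right, in front of the tall stand and screen of the monitor, which rise far above the bench: keep the arm clear of these; origin under its centre. Not to be moved.
- specimen_cup_2: another such cup beside it. Not to be moved.

How it is judged (in metres and radians):
On the way, in this order (a step that is already met when the one before it is completed fails the run):
1. the drawer is pulled fully open (value of joint drawer above 0.115 m), for 0.2 s.
2. the tall cell is lifted clear of the drawer, held by its frosted faces (contact force between each of tall_cell_c0, tall_cell_c2 and the fingers above 0.3 N and contact force between each of tall_cell_c1, tall_cell_c3 and the fingers below 0.3 N and height (world z) of tall_cell_center above 0.075 m and contact force between tall_cell and drawer below 0.05 N), for 0.2 s.
At the end, for the whole second after the job is handed in: Tall cell held by both frosted faces (over 0.3 N each; windows under 0.3 N), centre off the beam by under 5 mm sideways, 10 mm in height, 20 mm along it; within 0.14 rad of square and upright; at rest, photometer untouched; drawer out over 115 mm, short cell upright in it (contact force between each of tall_cell_c0, tall_cell_c2 and the fingers above 0.3 N and contact force between each of tall_cell_c1, tall_cell_c3 and the fingers below 0.3 N and x of tall_cell_center in the frame of beam_mid between -0.02 and 0.02 m and y of tall_cell_center in the frame of beam_mid between -0.005 and 0.005 m and z of tall_cell_center in the frame of beam_mid between -0.01 and 0.01 m and angle between the x axis of tall_cell_center and the x axis of beam_mid, either way round below 0.14 rad and angle between tall_cell_center's own z axis and vertical below 0.14 rad and linear speed of tall_cell below 0.02 m/s and contact force between tall_cell and photometer below 0.05 N and contact force between the arm and photometer below 0.5 N and value of joint drawer above 0.115 m and height (world z) of short_cell_center between 0.02 and 0.04 m and angle between short_cell_center's own z axis and vertical below 0.2 rad); the arm keeps its last pose, push and grip.
It fails at once if the fingers press on a clear window of the tall cell (contact force between any of tall_cell_c1, tall_cell_c3 and the fingers above 1 N).
It fails at once if the short cell is lifted out or toppled (height (world z) of short_cell_center above 0.045 m or angle between short_cell_center's own z axis and vertical above 0.4 rad).
It fails at once if another thing on the bench is moved by more than 25 mm (distance of any of timer, beaker_100, control_vial_1, control_vial_2, tip_box, slide_box, specimen_cup_1, specimen_cup_2 from where it was at the start of the episode above 0.025 m).
It also fails if it takes over 58 s, if anything falls off the work surface, if the arm or the gripper's body presses on something with over 40 N, if the wrist force passes 120 N, or if a joint passes its speed limit or range.

## Working session

There is one attempt and no reset: what is moved stays moved. The work goes in short steps, Python scripts to look and compute and a shell command to move; the robot and the scene stay as the last step left them, time stands still between calls to the robot, and variables do not carry over. Pictures are saved under pics/ and viewed, and the job is handed in when it is done.

```bash
ls; mkdir -p pics; cat > h.py <<'E'
import numpy as np, cv2
from workcell import env
def snap(n,f):
    p=env.camera_params(n); im,d=env.get_image(n)
    cv2.imwrite('pics/'+f+'.png',im[:,:,::-1]); np.savez('pics/'+f+'.npz',im=im,d=d,T=np.array(p['cam_to_world']),q=np.array([p['fovy'],p['cx'],p['cy'],p['k1']]))
def load(f):
    return np.load('pics/'+f+'.npz')
def ray(z,uv):
    uv=np.atleast_2d(np.array(uv,float)); fov,cx,cy,k1=z['q']; H=z['im'].shape[0]; F=H/2/np.tan(np.radians(fov)/2)
    s=(uv-[cx,cy])/F; u=s.copy()
    for _ in range(20): u=s/(1+k1*(u**2).sum(1,keepdims=True))
    return np.c_[u,np.ones(len(u))]
def plane(f,uv,h):
    z=load(f);T=z['T'];w=ray(z,uv)@T[:3,:3].T;o=T[:3,3]
    return o+w*((h-o[2])/w[:,2])[:,None]
def pt(f,uv):
    z=load(f);T=z['T'];uv=np.atleast_2d(np.array(uv));d=z['d'][uv[:,1].astype(int),uv[:,0].astype(int)]
    return (ray(z,uv)*d[:,None])@T[:3,:3].T+T[:3,3]
def proj(f,P):
    z=load(f);T=z['T'];fov,cx,cy,k1=z['q'];F=z['im'].shape[0]/2/np.tan(np.radians(fov)/2)
    c=(np.atleast_2d(P)-T[:3,3])@T[:3,:3];u=c[:,:2]/c[:,2:];u=u*(1+k1*(u**2).sum(1,keepdims=True));return u*F+[cx,cy]
def cloud(f):
    z=load(f);H,W=z['d'].shape;v,u=np.mgrid[:H,:W];uv=np.c_[u.ravel(),v.ravel()]
    return pt(f,uv).reshape(H,W,3)
E
python3 - <<'E'
from h import *
for n in ['scene','side','wrist']:
    snap(n,n+'0'); z=load(n+'0'); print(n,z['q'],z['T'].round(3).tolist())
print(env.get_obs())
E
```

```text
pics
scene [ 4.91220450e+01  2.77029290e+02  2.08884030e+02 -2.79118446e-02] [[-0.666, -0.441, 0.602, -329.085], [-0.746, 0.407, -0.527, 844.542], [-0.012, -0.8, -0.6, 990.892], [0.0, 0.0, 0.0, 1.0]]
side [4.57133617e+01 2.84626868e+02 2.02253520e+02 8.00791004e-03] [[0.965, -0.132, 0.225, 180.676], [-0.26, -0.418, 0.871, -1525.693], [-0.021, -0.899, -0.438, 870.546], [0.0, 0.0, 0.0, 1.0]]
wrist [ 6.66706239e+01  2.73017417e+02  2.02603677e+02 -4.27314308e-02] [[1.0, 0.001, -0.004, 575.037], [0.0, -0.965, -0.264, 66.4], [-0.004, 0.264, -0.965, 372.869], [0.0, 0.0, 0.0, 1.0]]
{'time': 0.15, 'joint_positions': array([-1.50513418e-01,  2.07291402e-01,  1.54264314e+00, -2.49904308e-05,
        1.39350857e+00, -1.50523260e-01]), 'qd': array([ 0.00083886, -0.00285076, -0.00306662, -0.0012251 ,  0.00060245,
        0.00124469]), 'joint_efforts': array([ 5.23460058e-04, -3.83512866e+01, -2.92037880e+01, -1.78299792e-04,
        6.64118095e-03, -5.65601522e-05]), 'tcp_pos': array([5.74400778e+02, 6.39858865e-02, 2.30346155e+02]), 'tool_rot': array([ 7.07101432e-01,  7.07111525e-01, -5.58639378e-04, -7.37652077e-04]), 'force': array([0.45892312, 0.24200853, 0.19016927]), 'wrist_torque': array([-0.07383975, -0.00606731,  0.00595411]), 'finger_gap': 0.9991724768917046}
```

View pics/scene0.png

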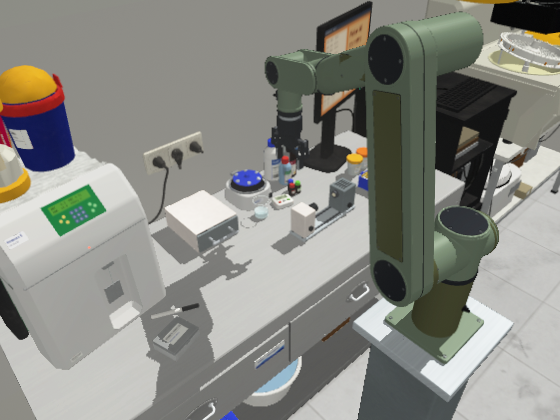

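View pics/side0.png

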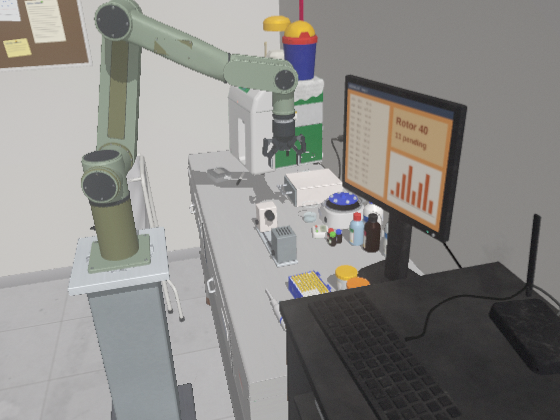

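View pics/wrist0.png

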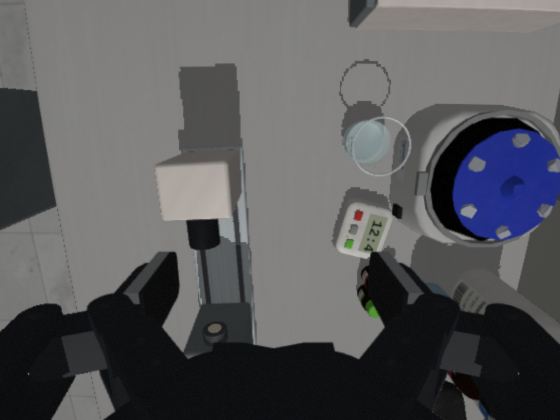

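The photometer runs along world y, with the white detector at +y. The case is at about (205,220) in the scene view. Next I'll zoom in and measure.

```bash
python3 - <<'E'
from h import *
im=load('scene0')['im'][150:270,140:380,::-1]
cv2.imwrite('pics/c0.png',cv2.resize(im,None,fx=3.3,fy=3.3,interpolation=cv2.INTER_CUBIC))
im=load('side0')['im'][150:300,220:420,::-1]
cv2.imwrite('pics/c1.png',cv2.resize(im,None,fx=4,fy=4,interpolation=cv2.INTER_CUBIC))
C=cloud('scene0')
for uv in [(205,205),(215,240),(203,215),(200,192),(168,208),(236,212)]:
    print(uv,C[uv[1],uv[0]].round(0))
W=cloud('wrist0')
for uv in [(195,190),(222,320),(204,230),(215,330),(222,260),(300,230)]:
    print(uv,W[uv[1],uv[0]].round(0))
# case top mask
m=(abs(C[:,:,2]-80)<5)&(load('scene0')['im'].min(2)>150)
n,l,s,c=cv2.connectedComponentsWithStats(m.astype(np.uint8))
k=l[205,205];print(s[k])
P=C[l==k]; r=cv2.minAreaRect(P[:,:2].astype(np.float32));print(r,cv2.boxPoints(r),np.median(P[:,2]))
# wrist: white/grey photometer
m=(W[:,:,2]>98)&(W[:,:,2]<115)
n,l,s,c=cv2.connectedComponentsWithStats(m.astype(np.uint8))
for k in range(1,n):
    if s[k][4]>200:
        P=W[l==k];print(s[k],c[k],np.median(P[:,2]),cv2.minAreaRect(P[:,:2].astype(np.float32)))
E
```

```text
(205, 205) [763. 209.  82.]
(215, 240) [623. 271.  53.]
(203, 215) [726. 242.  78.]
(200, 192) [834. 180.  85.]
(168, 208) [835. 308.  80.]
(236, 212) [750.  94.   0.]
(195, 190) [507.   4. 106.]
(222, 320) [ 515. -163.   53.]
(204, 230) [511. -34. 100.]
(215, 330) [ 514. -149.   90.]
(222, 260) [ 511. -106.   13.]
(300, 230) [607. -71.  -1.]
[ 164  190   73   45 1678]
((751.7862548828125, 236.47056579589844), (198.5861053466797, 163.3455047607422), 0.42193642258644104) [[651.8945  317.4099 ]
 [653.09735 154.06882]
 [851.67804 155.53122]
 [850.47516 318.8723 ]] 80.97160700591263
[ 154  159   80   91 4805] [194.92591051 193.7735692 ] 105.83783177940381 ((505.8951416015625, -12.071205139160156), (64.55648040771484, 82.93822479248047), 2.6117963790893555)
[504 179  22  21 305] [514.80983607 188.64262295] 102.15222115943942 ((789.8443603515625, 5.155977249145508), (18.498918533325195, 15.685358047485352), 68.09820556640625)
[525 309  34  16 233] [540.83261803 316.11587983] 108.05557478153372 ((843.8397827148438, -123.82905578613281), (5.324643611907959, 28.995466232299805), 79.6887435913086)
[183 345  30  14 203] [195.48275862 350.78817734] 102.97572990874664 ((497.0381164550781, -166.08580017089844), (29.309961318969727, 8.544127464294434), 5.161440849304199)
```

View pics/c0.png

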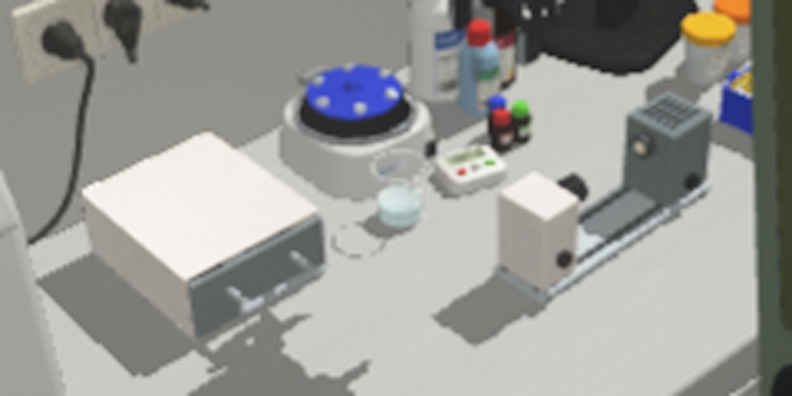

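View pics/c1.png

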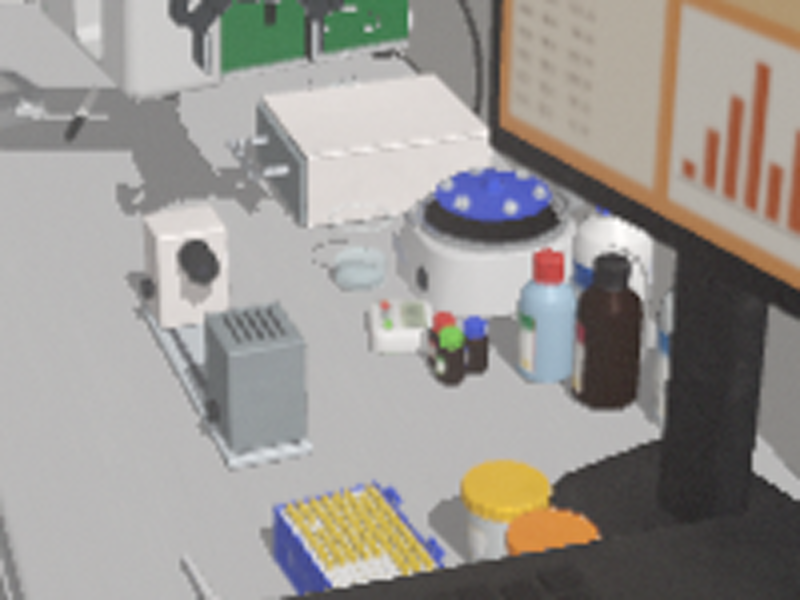

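Case top: 199x163 mm at z≈81, which fits the given 190x160x80. The drawer opens along -x, and the tool jaws already run along world x. I'll move over for a wrist view of the handle.

```bash
python3 -m crank '[[0.04,0,0,0,0,0],[0.04,0,0,0,0,0],[0.04,0,0,0,0,0],[0.04,0,0,0,0,0],[0,0,0,0,0,0]]' && python3 - <<'E'
from h import *
snap('wrist','w1')
W=cloud('w1');im=load('w1')['im']
m=(abs(W[:,:,2]-80)<5)&(im.min(2)>140)
n,l,s,c=cv2.connectedComponentsWithStats(m.astype(np.uint8))
k=1+np.argmax(s[1:,4]);print(s[k]);P=W[l==k];print(cv2.minAreaRect(P[:,:2].astype(np.float32)),np.median(P[:,2]))
cv2.imwrite('pics/w1b.png',im[:,:,::-1])
E
```

```text
time: 0.78
tcp_pos: [574.3, 162.5, 230.8]
tool_rot: [0.706, 0.709, -0.0, -0.0]
force: [-0.3, -0.1, -0.5]
finger_gap: 0.997
[  365    12   195   184 32580]
((750.80615234375, 236.21136474609375), (180.62545776367188, 158.47128295898438), 0.6915411949157715) 79.73967724733907
```

View pics/w1.png

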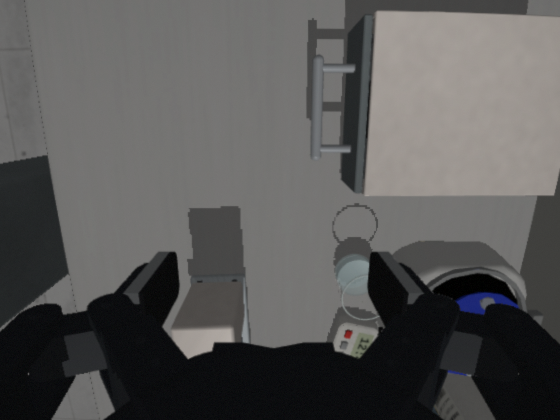

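The handle bar runs from (318,57) to (316,158). The case front edge is at column 370.

```bash
python3 - <<'E'
from h import *
print(plane('w1',[(318,58),(316,157),(317,107)],48).round(1))
print(pt('w1',[(318,70),(317,107),(316,145)]).round(1))
print(plane('w1',[(370,18),(363,193),(366,105)],80).round(1))
W=cloud('w1')
m=(W[:,:,2]>40)&(W[:,:,2]<58)&(W[:,:,0]<640)&(W[:,:,1]>150); v,u=np.nonzero(m);print(u.min(),u.max(),v.min(),v.max());P=W[m]
print(cv2.minAreaRect(P[P[:,0]<625][:,:2].astype(np.float32)))
E
```

```text
[[616.2 282.2  48. ]
 [617.7 188.2  48. ]
 [616.8 237.2  48. ]]
[[615.8 270.7  53.5]
 [616.  237.   54.2]
 [616.5 200.8  53.9]]
[[654.5 308.9  80. ]
 [659.4 158.4  80. ]
 [656.1 238.5  80. ]]
310 343 55 160
((617.7225341796875, 234.83169555664062), (14.5782470703125, 99.11099243164062), 0.17010152339935303)
```

```bash
python3 -m crank '[[0.037,0.021,0,0,0,0],[0.037,0.021,0.03,0,0,0],[0,0,0.04,0,0,0],[0,0,0.03,0,0,0],[0,0,0,0,0,0],[0,0,0,0,0,0]]' -0.48 && python3 - <<'E'
from h import *
snap('wrist','w2')
print(env.get_obs()['tcp_pos'])
E
```

```text
time: 1.58
tcp_pos: [618.1, 233.2, 132.6]
tool_rot: [0.708, 0.707, 0.001, 0.001]
force: [0.6, -0.4, -0.3]
finger_gap: 0.258
[618.61436078 233.51874197 133.5206563 ]
```

View pics/w2.png

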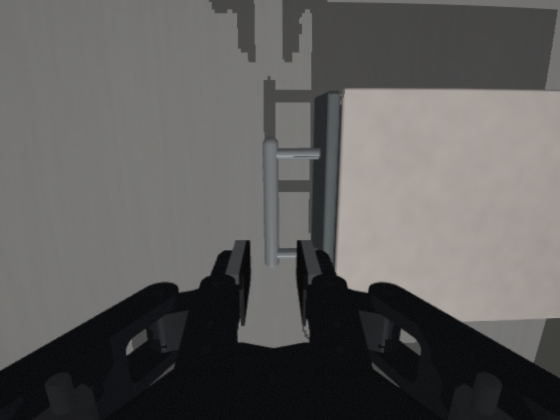

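```bash
python3 - <<'E'
from h import *
print(plane('w2',[(271,145),(271,262),(271,200)],48).round(1), plane('w2',[(341,100),(337,250)],80).round(1))
uv=[(305,250),(320,290),(330,300),(350,330),(378,292),(390,330),(410,310),(440,330),(500,370)]
for a,b in zip(uv,(pt('w2',uv)-[618.5,233.5,133.5]).round(0)): print(a,b)
E
```

```text
[[616.9 279.4  48. ]
 [616.7 189.3  48. ]
 [616.9 239.3  48. ]] [[658.2 308.4  80. ]
 [660.7 213.5  80. ]]
(305, 250) [14. 10. 15.]
(320, 290) [15. 11. 49.]
(330, 300) [17. 11. 55.]
(350, 330) [18. 16. 77.]
(378, 292) [34. 11. 51.]
(390, 330) [37.  1. 57.]
(410, 310) [40. 11. 61.]
(440, 330) [44. 11. 70.]
(500, 370) [51. 11. 85.]
```

The handle centre is at (616.8, 235.5), consistent with the last view. The knuckles sit at least 51 mm above the tips, so they clear the 74 mm front edge when the TCP is at z≈35.

```bash
python3 -m crank '[[0.002,-0.0015,0.035,0,0,0],[0,0,0.035,0,0,0],[0,0,0.028,0,0,0],[0,0,0,0,0,0],[0,0,0,0,0,0]]' && python3 -m crank '[[0,0,0,0,0,0],[0,0,0,0,0,0],[0,0,0,0,0,0]]' -1
```

```text
time: 2.25
tcp_pos: [617.5, 236.3, 35.9]
tool_rot: [0.707, 0.707, 0.002, 0.001]
force: [0.4, 0.4, -0.1]
finger_gap: 0.262
time: 2.62
tcp_pos: [616.7, 236.4, 36.3]
tool_rot: [0.707, 0.707, 0.001, 0.001]
force: [-2.6, -0.7, 6.2]
finger_gap: 0.098
```

```bash
python3 -m crank '[[0,-0.015,0,0,0,0],[0,-0.02,0,0,0,0],[0,-0.02,0,0,0,0],[0,-0.02,0,0,0,0],[0,-0.02,0,0,0,0],[0,-0.02,0,0,0,0],[0,-0.012,0,0,0,0],[0,0,0,0,0,0],[0,0,0,0,0,0]]'
```

```text
time: 3.75
tcp_pos: [490.7, 235.4, 36.3]
tool_rot: [0.707, 0.707, 0.001, 0.002]
force: [-0.8, -5.4, 8.2]
finger_gap: 0.099
```

```bash
python3 -m crank '[[0,-0.003,0,0,0,0],[0,-0.003,0,0,0,0],[0,0,0,0,0,0],[0,0,0,0,0,0]]'; python3 -m crank '[[0,0,0,0,0,0],[0,0,0,0,0,0],[0,0,0,0,0,0]]' -0.48; python3 -m crank '[[0,0,-0.035,0,0,0],[0,0,-0.04,0,0,0],[0,0.0,-0.04,0,0,0],[0,0.0,-0.04,0,0,0],[0,0,-0.02,0,0,0],[0,0,0,0,0,0]]' 1; python3 - <<'E'
from h import *
snap('wrist','w3')
E
```

```text
time: 4.25
tcp_pos: [486.7, 235.4, 36.3]
tool_rot: [0.707, 0.707, 0.003, 0.003]
force: [3.5, -5.2, 4.6]
finger_gap: 0.098
time: 4.62
tcp_pos: [482.3, 236.2, 33.3]
tool_rot: [0.707, 0.707, 0.0, -0.0]
force: [-0.2, 0.1, 0.0]
finger_gap: 0.261
time: 5.38
tcp_pos: [483.7, 236.6, 210.2]
tool_rot: [0.707, 0.707, 0.002, 0.001]
force: [0.4, 1.0, 0.0]
finger_gap: 1.0
```

View pics/w3.png

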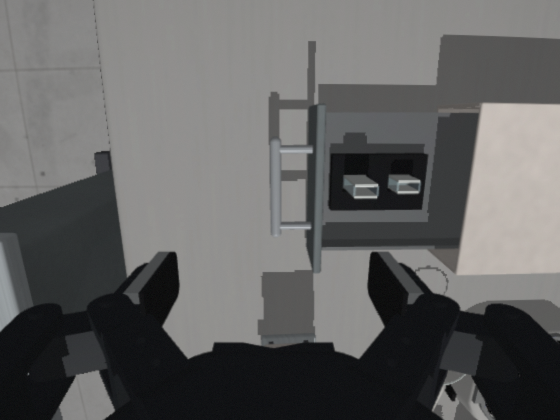

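The drawer is open and both cells are visible. The front one, rim at about (364,190), looks taller than the back one at (405,187). I'll check the heights.

```bash
python3 - <<'E'
from h import *
z=load('w3')
cv2.imwrite('pics/w3c.png',cv2.resize(z['im'][90:250,260:480,::-1],None,fx=3.6,fy=3.6,interpolation=cv2.INTER_CUBIC))
print(plane('w3',[(276,143),(276,234)],48).round(1))
W=cloud('w3');sub=W[170:202,335:425]
m=(W[:,:,2]>30)&(W[:,:,2]<75)&(W[:,:,0]>540)&(W[:,:,0]<640)&(W[:,:,1]>200)&(W[:,:,1]<270)
n,l,s,c=cv2.connectedComponentsWithStats(m.astype(np.uint8))
for k in range(1,n):
    if s[k][4]>10: P=W[l==k];print(s[k],P.min(0).round(),P.max(0).round())
E
```

```text
[[487.1 277.9  48. ]
 [487.4 186.5  48. ]]
[345 177  34  21 585] [559. 228.  30.] [584. 242.  63.]
[392 177  29  17 359] [607. 228.  30.] [632. 243.  46.]
```

View pics/w3c.png

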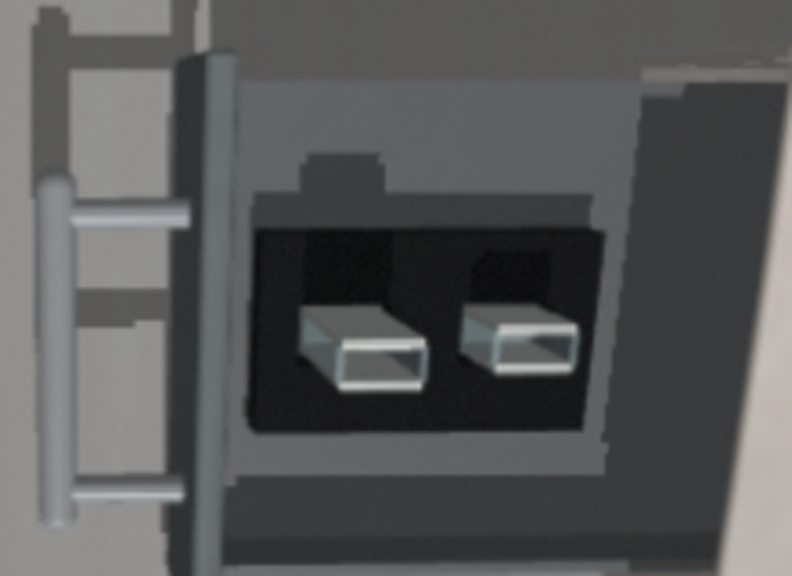

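Tall cell: front slot, top at z≈62, centre about (571.5, 235), 84 mm behind the handle, as it should be. Short cell: rear slot, top 44. Drawer is out about 129.6 mm. I'll refine the tall cell's rim and check joint 6 before turning the jaws by 90°.

```bash
python3 - <<'E'
from h import *
P=plane('w3',np.array([(338,340),(428,340),(428,390),(338,390)])/3.6+[260,90],62);print(P.round(1),P.mean(0))
o=env.get_obs();print(o['joint_positions'].round(2),o['tcp_pos'])
from scipy.spatial.transform import Rotation as R
print(R.from_quat(o['tool_rot']).as_matrix().round(3))
E
```

```text
[[559.8 241.   62. ]
 [583.3 241.1  62. ]
 [584.5 227.7  62. ]
 [560.7 227.6  62. ]] [572.06385662 234.35258002  62.        ]
[0.29 0.15 1.66 0.   1.33 0.29] [482.55360142 236.20087574 208.47022649]
[[-0.     1.     0.001]
 [ 1.     0.     0.   ]
 [ 0.     0.001 -1.   ]]
```

```bash
python3 -m crank '[[-0.002,0.03,0,0,0,-0.157],[0,0,0,0,0,-0.157],[0,0,0,0,0,-0.157],[0,0,0,0,0,-0.157],[0,0,0,0,0,-0.157],[0,0,0,0,0,-0.157],[0,0,0,0,0,-0.157],[0,0,0,0,0,-0.157],[0,0,0,0,0,-0.157],[0,0,0,0,0,-0.158],[0,0,0,0,0,0]]' 0.18; python3 -m crank '[[-0.03,0,0.03,0,0,0],[-0.03,0,0.03,0,0,0],[0,0,0.02,0,0,0],[0,0,0,0,0,0],[0,0,0,0,0,0]]'; python3 - <<'E'
from h import *
from scipy.spatial.transform import Rotation as R
snap('wrist','w4')
o=env.get_obs();print(o['joint_positions'].round(2),o['tcp_pos'])
print(R.from_quat(o['tool_rot']).as_matrix().round(3))
E
```

```text
time: 6.8
tcp_pos: [511.2, 233.7, 206.0]
tool_rot: [0.001, 1.0, -0.001, -0.002]
force: [-0.3, 0.6, -0.5]
finger_gap: 0.587
time: 7.42
tcp_pos: [572.1, 234.3, 128.9]
tool_rot: [-0.0, 1.0, 0.0, 0.0]
force: [-0.8, 0.1, 0.5]
finger_gap: 0.588
[ 0.25  0.39  1.52  0.    1.22 -1.32] [572.6061987  234.41145327 129.63202602]
[[-1.    -0.     0.002]
 [-0.     1.     0.001]
 [-0.002  0.001 -1.   ]]
```

View pics/w4.png

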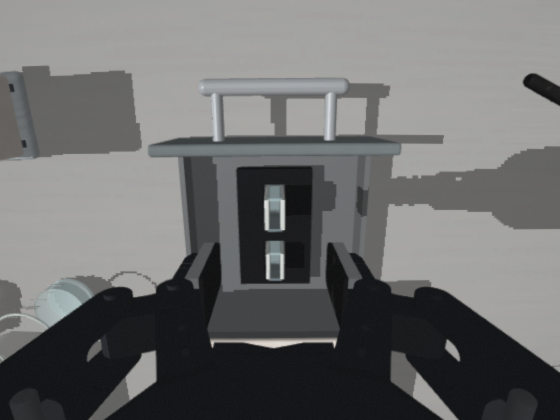

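The tall cell's rim spans about (264..285, 202..231), between the open fingers. I'll check its position, then descend.

```bash
python3 - <<'E'
from h import *
P=plane('w4',[(264.5,203),(284.5,203),(285.5,231),(264,231)],62);print(P.round(1),P.mean(0))
P=plane('w4',[(202,88),(346,87)],48);print(P.round(1))
E
python3 -m crank '[[0,0,0.035,0,0,0],[0,0,0.035,0,0,0],[0,0,0.027,0,0,0],[0,0,0,0,0,0],[0,0,0,0,0,0]]'
```

```text
[[563.  228.   62. ]
 [563.  241.7  62. ]
 [583.2 242.6  62. ]
 [583.3 227.6  62. ]] [573.12851034 234.95721202  62.        ]
[[487.5 186.5  48. ]
 [486.8 282.4  48. ]]
time: 8.1
tcp_pos: [573.9, 234.5, 33.5]
tool_rot: [-0.0, 1.0, 0.0, 0.002]
force: [-0.1, -0.5, 0.1]
finger_gap: 0.589
```

```bash
python3 -m crank '[[0,0,0,0,0,0],[0,0,0,0,0,0],[0,0,0,0,0,0],[0,0,0,0,0,0]]' -1; python3 -m crank '[[0,0,-0.01,0,0,0],[0,0,-0.015,0,0,0],[0,0,-0.03,0,0,0],[0,0,-0.035,0,0,0],[0,0,-0.035,0,0,0],[0,0,-0.03,0,0,0],[0,0,0,0,0,0],[0,0,0,0,0,0],[0,0,0,0,0,0]]'; python3 - <<'E'
from h import *
snap('wrist','w5')
E
```

```text
time: 8.6
tcp_pos: [573.6, 234.3, 32.8]
tool_rot: [-0.0, 1.0, 0.0, 0.001]
force: [-0.4, -0.3, 6.5]
finger_gap: 0.151
time: 9.72
tcp_pos: [571.2, 233.6, 184.3]
tool_rot: [-0.0, 1.0, -0.0, -0.002]
force: [-0.7, 0.2, -0.6]
finger_gap: 0.154
```

View pics/w5.png

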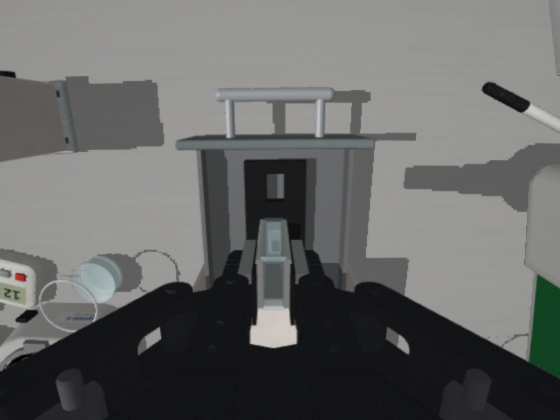

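The cell is held and upright. Now the photometer, from the first wrist and side views.

```bash
python3 - <<'E'
from h import *
z=load('wrist0')
cv2.imwrite('pics/w0c.png',cv2.resize(z['im'][140:360,140:270,::-1],None,fx=2.7,fy=2.7,interpolation=cv2.INTER_CUBIC))
z=load('side0')
cv2.imwrite('pics/s0c.png',cv2.resize(z['im'][195:275,245:310,::-1],None,fx=7,fy=7,interpolation=cv2.INTER_CUBIC))
E
```

```text
(no output)
```

View pics/w0c.png

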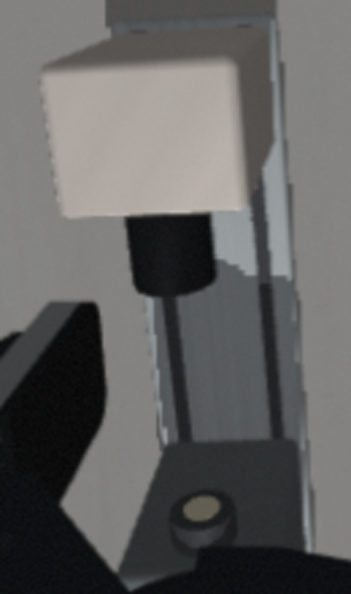

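View pics/s0c.png

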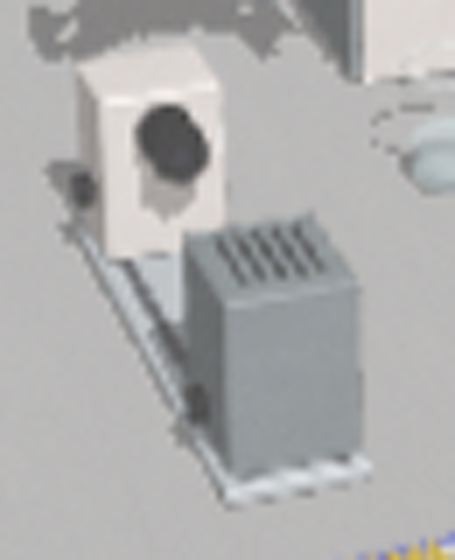

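```bash
python3 -m crank '[[0,0,-0.02,0,0,0.157],[0,0,0,0,0,0.157],[0,0,0,0,0,0.157],[0,0,0,0,0,0.157],[0,0,0,0,0,0.157],[0,0,0,0,0,0.157],[0,0,0,0,0,0.157],[0,0,0,0,0,0.157],[0,0,0,0,0,0.157],[0,0,0,0,0,0.158],[0,0,0,0,0,0]]'
```

```text
time: 11.15
tcp_pos: [571.9, 233.8, 205.0]
tool_rot: [0.706, 0.708, -0.001, -0.001]
force: [-0.2, -0.8, -0.4]
finger_gap: 0.158
```

```bash
python3 - <<'E'
from h import *
f=lambda L:np.array(L)/2.7+[140,140]
print('det top',plane('wrist0',f([(45,70),(240,60),(250,208),(65,215)]),106).round(1))
print('lamp foot',plane('wrist0',f([(165,442),(300,440)]),15).round(1))
print('base edges z15: right',plane('wrist0',f([(277,60),(290,180),(300,350),(309,520)]),15).round(1))
print('base left',plane('wrist0',f([(150,320),(160,440)]),15).round(1))
print('snout end bottom/sides',plane('wrist0',f([(132,275),(216,275)]),85).round(1), pt('wrist0',f([(175,230),(175,260),(175,280)])).round(1))
W=cloud('wrist0');m=(W[:,:,2]>103)&(W[:,:,2]<109)&(W[:,:,1]>-70);P=W[m];P=P[abs(P[:,0]-506)<50];print('det',cv2.minAreaRect(P[:,:2].astype(np.float32)),len(P))
g=lambda L:np.array(L)/7+[245,195]
print('side det top front edge',plane('side0',g([(105,100),(218,95)]),106).round(1),'back',plane('side0',g([(80,68),(190,48)]),106).round(1))
print('side lamp top',plane('side0',g([(183,235),(222,305),(358,285),(310,218)]),106).round(1))
print('side base end',plane('side0',g([(230,492),(370,465)]),15).round(1), 'left near corner',plane('side0',g([(68,225)]),15).round(1))
# edges via snout in side
print('snout disc centre',plane('side0',g([(182,150)]),85), pt('side0',g([(182,150),(175,130),(190,160)])).round(1))
w=cloud('w1');m=(w[:,:,2]>103)&(w[:,:,2]<109)&(w[:,:,0]<560)&(w[:,:,1]>-80)&(w[:,:,1]<60);P=w[m];print('w1 det',P.min(0),P.max(0))
P=plane('w1',[(191,280),(242,278)],106);print(P.round(1))
E
```

```text
det top [[475.5  25.4 106. ]
 [537.   28.5 106. ]
 [538.5 -19.8 106. ]
 [477.6 -22.4 106. ]]
lamp foot [[ 481.5 -166.1   15. ]
 [ 545.8 -164.6   15. ]]
base edges z15: right [[ 539.5   15.5   15. ]
 [ 543.8  -36.5   15. ]
 [ 546.7 -117.5   15. ]
 [ 549.3 -209.3   15. ]]
base left [[ 478.7 -102.8   15. ]
 [ 479.2 -165.1   15. ]]
snout end bottom/sides [[492.2 -52.   85. ]
 [522.6 -51.9  85. ]] [[512.2 -29.6 100. ]
 [511.5 -40.5  99.6]
 [510.8 -48.3  98.5]]
det ((505.24395751953125, 3.3621273040771484), (64.40531921386719, 51.784019470214844), 2.988426685333252) 4149
side det top front edge [[479.  -32.1 106. ]
 [533.1 -43.4 106. ]] back [[474.8   6.3 106. ]
 [532.5  11.9 106. ]]
side lamp top [[ 483.3 -175.5  106. ]
 [ 484.7 -241.8  106. ]
 [ 546.3 -242.5  106. ]
 [ 542.5 -177.2  106. ]]
side base end [[ 483.6 -250.4   15. ]
 [ 549.4 -247.4   15. ]] left near corner [[465.7  12.8  15. ]]
snout disc centre [[511.35351547 -55.27229965  85.        ]] [[512.5 -50.4  82.4]
 [508.3 -55.2  96.4]
 [513.1 -64.5  83.9]]
w1 det [473.19801689  -9.68270578 103.03301352] [535.99844218  30.62234611 108.29929896]
[[497.8  80.1 106. ]
 [545.7  82.7 106. ]]
```

```bash
python3 -m crank '[[-0.04,-0.015,0,0,0,0],[-0.04,-0.015,0,0,0,0],[-0.04,-0.015,0,0,0,0],[-0.04,-0.015,0,0,0,0],[0,0,0,0,0,0],[0,0,0,0,0,0]]'; python3 - <<'E'
from h import *
snap('wrist','w6');snap('side','s6');snap('scene','c6')
E
```

```text
time: 11.9
tcp_pos: [512.7, 74.3, 206.2]
tool_rot: [0.707, 0.707, 0.0, -0.0]
force: [-0.1, 0.8, -0.1]
finger_gap: 0.147
```

View pics/w6.png

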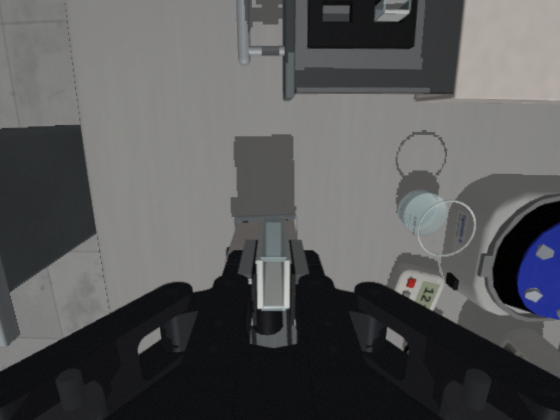

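The photometer is yawed by about 0.03–0.05 rad. The wrist views put mid-gap at roughly (511, -102), and the coarse side view puts it about 12 mm further off in y. I'll take a second wrist view from the other side to settle it.

```bash
python3 -m crank '[[-0.03,-0.02,-0.03,0,0,0],[-0.03,-0.02,-0.03,0,0,0],[-0.03,-0.02,-0.02,0,0,0],[0,0,0,0,0,0],[0,0,0,0,0,0],[0,0,0,0,0,0]]'; python3 - <<'E'
from h import *
print(env.get_obs()['qd'].round(3));snap('wrist','w7')
z=load('w7')
cv2.imwrite('pics/w7c.png',cv2.resize(z['im'][130:380,240:500,::-1],None,fx=3,fy=2.4,interpolation=cv2.INTER_CUBIC)[:600])
E
```

```text
time: 12.8
tcp_pos: [452.4, -15.0, 285.2]
tool_rot: [0.707, 0.708, -0.0, -0.001]
force: [0.0, -0.5, -0.1]
finger_gap: 0.156
[-0.     0.001  0.001 -0.002  0.002 -0.   ]
```

View pics/w7.png

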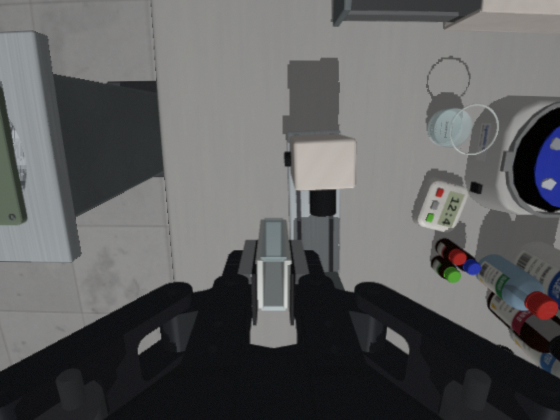

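```bash
python3 -m crank '[[0.01,-0.03,-0.02,0,0,0],[0.01,-0.03,0,0,0,0],[0.01,0,0,0,0,0],[0,0,0,0,0,0],[0,0,0,0,0,0],[0,0,0,0,0,0]]'; python3 - <<'E'
from h import *
snap('wrist','w8')
z=load('w8')
cv2.imwrite('pics/w8c.png',cv2.resize(z['im'][120:345,300:440,::-1],None,fx=4.2,fy=2.6,interpolation=cv2.INTER_CUBIC))
E
```

```text
time: 13.6
tcp_pos: [392.9, 13.8, 306.0]
tool_rot: [0.707, 0.707, -0.0, -0.0]
force: [-0.3, 0.5, -0.5]
finger_gap: 0.152
```

View pics/w8.png

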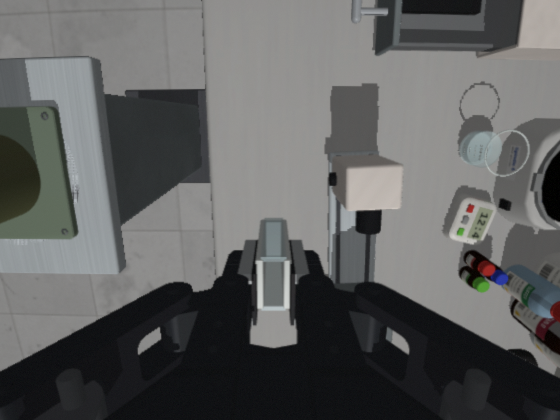

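View pics/w8c.png

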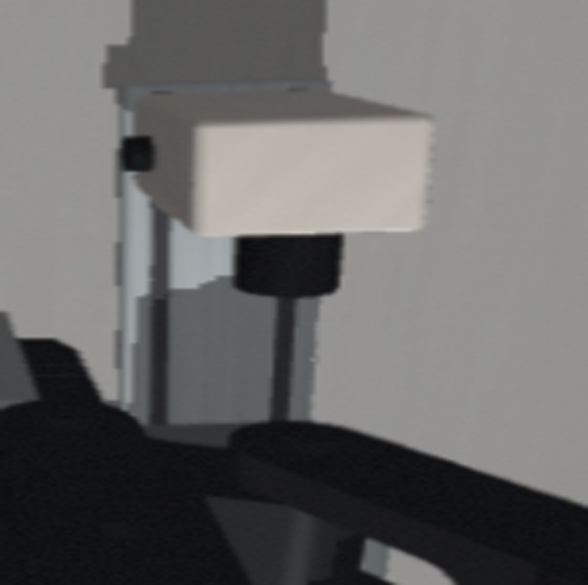

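```bash
python3 - <<'E'
from h import *
f=lambda L:np.array(L)/[4.2,2.6]+[300,120]
print('det top',plane('w8',f([(195,125),(433,118),(425,230),(200,235)]),106).round(1))
print('snout start/end',plane('w8',f([(235,250),(343,250),(236,283),(340,283)]),85).round(1))
print('base left',plane('w8',f([(118,210),(120,400)]),15).round(1),'right',plane('w8',f([(319,310),(311,415)]),15).round(1))
print('lamp foot',plane('w8',f([(150,427),(230,425)]),15).round(1))
W=cloud('w8')
m=(W[:,:,2]>103)&(W[:,:,2]<109)&(W[:,:,0]>460)&(W[:,:,0]<560)&(W[:,:,1]>-60);P=W[m];print(cv2.minAreaRect(P[:,:2].astype(np.float32)),P[:,:2].mean(0))
# snout depth points: dark in region z>60
for f_ in ['wrist0','w7','w8']:
    W=cloud(f_);im=load(f_)['im']
    m=(im.max(2)<40)&(W[:,:,2]>70)&(W[:,:,2]<103)&(W[:,:,1]<-22)&(W[:,:,1]>-58)&(W[:,:,0]>485)&(W[:,:,0]<535)
    P=W[m];print(f_,len(P),P.min(0).round(1),P.max(0).round(1),np.percentile(P[:,1],[2,50]))
    # cylinder axis by fit: radius r, axis z=85
    from scipy.optimize import least_squares
    Q=P[P[:,2]>85]
    s=least_squares(lambda p:np.hypot((Q[:,0]-p[0]-p[1]*(Q[:,1]+40))*1,Q[:,2]-85)-p[2],[510,-.03,15],loss='soft_l1')
    print(s.x, s.x[0]+s.x[1]*-62, 'rms',s.fun.std())
E
```

```text
det top [[472.1  25.1 106. ]
 [533.8  28.3 106. ]
 [536.9 -20.4 106. ]
 [476.4 -22.7 106. ]]
snout start/end [[491.9 -36.2  85. ]
 [523.  -36.2  85. ]
 [493.3 -52.3  85. ]
 [523.6 -52.4  85. ]]
base left [[ 469.9  -35.9   15. ]
 [ 476.  -149.7   15. ]] right [[ 542.8  -94.    15. ]
 [ 545.8 -159.7   15. ]]
lamp foot [[ 487.8 -167.3   15. ]
 [ 516.8 -166.1   15. ]]
((504.2591552734375, 3.512937545776367), (64.11003875732422, 51.50554275512695), 2.517279863357544) [503.84913938   4.27802182]
wrist0 844 [493.8 -53.5  86. ] [522.3 -24.4 101.6] [-52.26668089 -38.96245675]
[ 5.07050983e+02 -4.71678055e-02  1.49157760e+01] 509.9753868335394 rms 0.5947101534520897
w7 607 [492.  -53.3  89.5] [519.3 -24.6 102. ] [-52.43156091 -38.75156937]
[ 5.06170399e+02 -4.04489491e-02  1.47009623e+01] 508.67823351153555 rms 0.6191782550634797
w8 520 [491.6 -54.   87.7] [518.3 -25.  101.2] [-52.61935758 -38.97520637]
[ 5.06503195e+02 -4.70984808e-02  1.46239920e+01] 509.42330129709603 rms 0.6792551879068913
```

The three views agree well. Snout end is at y≈-53 and the axis slope is -0.045, so beam mid is about (509.3, -100) with yaw +0.045. Base edges average about 508.5, also consistent. Next, the held cell's pose relative to the TCP.

```bash
python3 - <<'E'
from h import *
z=load('w8');cv2.imwrite('pics/w8d.png',cv2.resize(z['im'][210:350,210:340,::-1],None,fx=4.2,fy=4.2,interpolation=cv2.INTER_CUBIC))
W=cloud('w8');m=z['d'];o=np.array([392.9,13.8,306])
for uv in [(272,285),(260,285),(288,285),(272,262),(272,308),(272,240),(272,222)]: print(uv,(pt('w8',uv)[0]-o).round(1))
E
```

```text
(272, 285) [-0.2 -8.3 12.4]
(260, 285) [-4.9  1.3 29.3]
(288, 285) [ 6.2  1.7 29.9]
(272, 262) [ -0.3  -8.4 -11.4]
(272, 308) [-0.1 -9.7 28.5]
(272, 240) [-0.2 13.5 11.9]
(272, 222) [ -0.3  13.4 -12.9]
```

View pics/w8d.png

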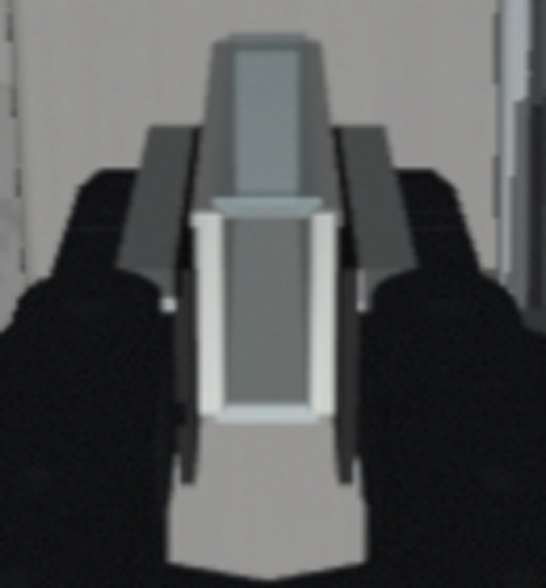

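The cell is upright and square in the tool. Its centre is about (0.3, +1.5, +4.5) from the TCP, so the TCP target is (509, -101.5, 80.5).

```bash
python3 -m crank '[[-0.029,0.029,0.02,0,0,0],[-0.029,0.029,0.02,0,0,0],[-0.029,0.029,0.02,0,0,0],[-0.028,0.029,0.02,0,0,0],[0,0,0,0,0,-0.045],[0,0,0,0,0,0],[0,0,0,0,0,0],[0,0,0,0,0,0]]'; python3 - <<'E'
from h import *
from scipy.spatial.transform import Rotation as R
for i in range(4):
    env.get_image('side'); o=env.get_obs(); print(o['tcp_pos'].round(1))
print(R.from_quat(o['tool_rot']).as_matrix().round(3))
snap('wrist','w9')
E
```

```text
time: 14.65
tcp_pos: [508.6, -100.8, 226.8]
tool_rot: [0.691, 0.723, 0.0, 0.0]
force: [0.1, 0.1, -0.0]
finger_gap: 0.155
[ 508.6 -100.8  226.8]
[ 508.5 -100.7  226.8]
[ 508.5 -100.8  226.7]
[ 508.5 -100.8  226.7]
[[-0.045  0.999  0.001]
 [ 0.999  0.045 -0.   ]
 [-0.     0.001 -1.   ]]
```

View pics/w9.png

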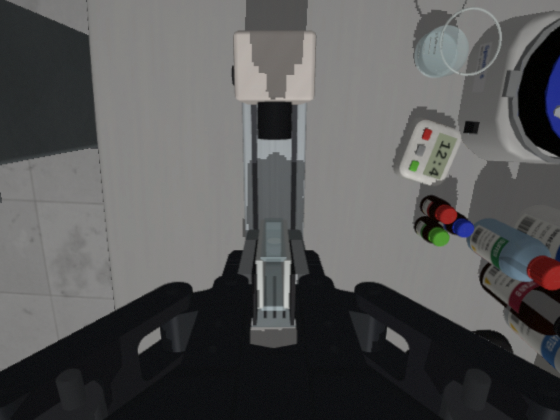

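The photometer now runs straight up the image, with the detector and its snout around column 275 and the cell at 273, so it is aligned. Descending.

```bash
python3 -m crank '[[0,0,0.035,0,0,0],[0,0,0.035,0,0,0],[0,0,0.03,0,0,0],[0,0,0.025,0,0,0],[0,0,0.015,0,0,0],[0,0,0.006,0,0,0],[0,0,0,0,0,0],[0,0,0,0,0,0],[0,0,0,0,0,0]]'; python3 - <<'E'
from h import *
print(env.get_obs()['tcp_pos'],env.get_obs()['force'])
snap('wrist','w10');snap('side','s10')
W=cloud('w10');im=load('w10')['im'];from scipy.optimize import least_squares
m=(im.max(2)<40)&(W[:,:,2]>70)&(W[:,:,2]<103)&(W[:,:,1]<-22)&(W[:,:,1]>-56)&(W[:,:,0]>485)&(W[:,:,0]<535);Q=W[m];Q=Q[Q[:,2]>85]
if len(Q)>50:
    s=least_squares(lambda p:np.hypot(Q[:,0]-p[0]-p[1]*(Q[:,1]+40),Q[:,2]-85)-p[2],[507,-.045,15],loss='soft_l1');print(len(Q),s.x,s.x[0]-60*s.x[1],Q[:,1].min())
z=load('s10');cv2.imwrite('pics/s10c.png',cv2.resize(z['im'][170:280,230:340,::-1],None,fx=5,fy=5,interpolation=cv2.INTER_CUBIC))
E
```

```text
time: 16.02
tcp_pos: [509.2, -101.3, 81.2]
tool_rot: [0.691, 0.723, 0.0, 0.001]
force: [0.3, 0.4, -0.7]
finger_gap: 0.15
[ 509.22735657 -101.25661719   81.21859616] [ 0.29086009  0.42985256 -0.7153696 ]
5574 [ 5.06996080e+02 -4.63844448e-02  1.46922054e+01] 509.77914648889646 -54.402835676647385
```

View pics/w10.png

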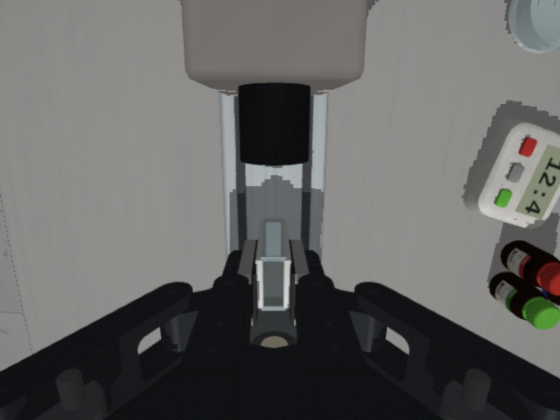

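View pics/s10c.png

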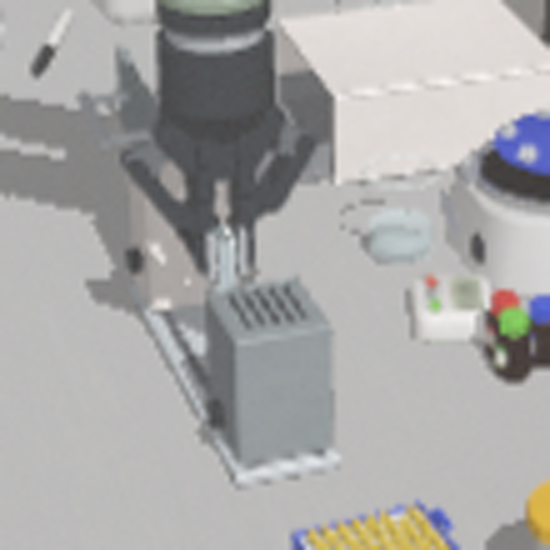

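Cell centre is about (509.5, -99.8, 85.5) against a fitted beam mid of (509.8, -101, 85), with no contact force. I'll check the drawer once more, then hand in.

```bash
python3 - <<'E'
from h import *
snap('scene','c10');z=load('c10');cv2.imwrite('pics/c10c.png',cv2.resize(z['im'][170:280,140:340,::-1],None,fx=4,fy=4,interpolation=cv2.INTER_CUBIC))
C=cloud('c10');print(env.get_obs()['qd'].round(4),env.get_obs()['finger_gap'])
E
```

```text
[ 0.0014  0.0047  0.0022 -0.0003  0.0017 -0.0004] 0.15188235622380455
```

View pics/c10c.png

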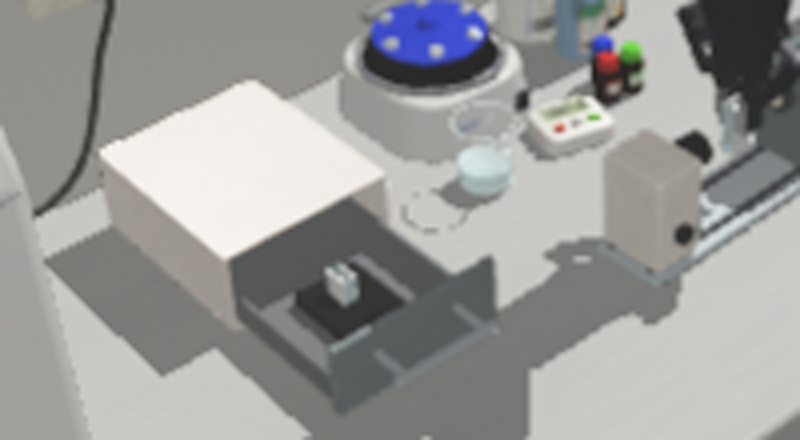

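The drawer is open, the short cell is standing in its slot, and the tall cell is held in the gap.

```bash
python3 -c "
from workcell import env
print(env.job_done()); o=env.get_obs(); print(o['time'],o['tcp_pos'],o['force'])"
```

```text
the job is handed in; nothing more can be done
None
the job is handed in; nothing more can be done
```

I pulled the drawer open by its bar handle and took the tall cell out of the front slot by its frosted faces. It is now held upright in the photometer gap, and I handed the job in at about 16 s of robot time with the grip still on. No verdict was reported.

Last checks before handing in:

| Check | Result |
|---|---|
| Drawer | out about 129.6 mm, measured from the handle just after pulling; still open in the last scene picture |
| Short cell | upright in the rear slot |
| Cell centre | about (509.5, -100, 85.5) mm |
| Beam middle, fitted from the detector snout | about (509.8, -101, 85) mm |
| Tool turn | 0.045 rad, matching the photometer's measured turn |
| Force on the tool | under 1 N, so no sign of contact |
| Grip opening | 0.15, matching the cell's width |

- **Disagreement:** the coarse side view put the gap's middle about 12 mm further along the beam, at y about -115. I used the wrist views, which agreed with each other. Even if the side view were right, the cell would still be within the 20 mm allowed along the beam.
- **Other things on the bench:** I saw nothing disturbed in the pictures, but I did not measure their positions again.

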